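Show the jam, then hold the salt at the carousel's pointer

TASK

Take the spice carousel by the round knob on top of its middle post and turn it, without touching the things on it, until the jam jar stands squarely at the front pointer; hold it still there for a second or two so that I can see how much is left. Then turn the carousel on until the salt shaker stands squarely at the pointer, and finish still gripping the knob, holding the turntable still. Letting go to take a fresh grip on the way is fine; keep everything on the carousel standing and leave the other things on the worktop alone.

Things in the scene. Friction and masses are not known exactly. Their poses are not given: they have to be found in the camera images.
- carousel_foot: fixed grey disc foot of the carousel, 196 mm across, 8 mm high, under the turntable. Origin at its centre on the worktop, on the turning axis. Its -x axis runs along a flat steel tongue to the pointer, which looks roughly towards the robot.
- pointer (a point): tip of the upright steel pointer pin (60 mm high, 12 mm thick, pointed), which stands on the foot's tongue just outside the turntable's rim, 160 mm from the turning axis. It does not turn.
- front_spot (a point): the point over the turntable's floor, 80 mm from the turning axis, straight in line towards the pointer; a thing is at the pointer when its centre is over this point. It belongs to the foot and does not turn.
- turntable: round light wooden tray, 260 mm across; turns either way without stops, stays where left, 0.04 N m of friction. Floor at z = 20 mm, rim to z = 34 mm. Origin on the turning axis at z = 10 mm, z axis up. Four steel wire rings (to z = 64 mm), a quarter turn apart, two narrow ones oppopoint each other and two wide ones, hold the things with 1 to 7 mm of play. The knob is on its middle post.
- knob: round wooden knob fixed on top of the post, 40 mm in diameter with upright sides from z = 156 to 190 mm, its top at z = 197 mm and its underside at z = 150 mm. Turns with the turntable. Origin at the centre of its underside, on the turning axis. It stands clear above everything on the turntable (highest thing: z = 126 mm).
- knob_grip (a point): centre of the knob, on the turning axis, at z = 173 mm: the height to grip it from above, at any yaw.
- salt_shaker: salt shaker with translucent body and domed grey-white perforated top, 44 mm across, 90 mm high; stands loose on the turntable, its centre 80 mm from the axis, in one of the four wire rings (which one varies). Origin at the centre of its underside, z up.
- jam_jar: wide glass jar with a screw lid and pink-red jam inside, 65 mm across, 97 mm high; stands loose on the turntable, its centre 80 mm from the axis, in one of the four wire rings (which one varies). Origin at the centre of its underside, z up.
- spice_jar: slim glass spice jar with a tall screw cap, 45 mm across, 106 mm high; stands loose on the turntable, its centre 80 mm from the axis, in one of the four wire rings (which one varies). Origin at the centre of its underside, z up.
- short_tin: low wide food tin with a metal lid, 75 mm across, 58 mm high; stands loose on the turntable, its centre 80 mm from the axis, in one of the four wire rings (which one varies). Origin at the centre of its underside, z up.
- white_mug: off-white mug, 92x124x93 mm, on the worktop to the left; not part of the job. Origin at the centre of its underside.
- glass_tumbler: clear tumbler, 81 mm across, 93 mm high, on the worktop to the right; not part of the job. Origin at the centre of its underside.
- sill_candle: candle in a glass, 76 mm across, 90 mm high, on the worktop to the left; not part of the job. Origin at the centre of its underside.
- tea_spoon: teaspoon, 130x27x11 mm, lying on the worktop in front to the left; not part of the job. Origin at the centre of its underside.

How it is judged:
By the outcome, as a careful person would: the job done as asked, in the order asked, and still so for the second after the job is handed in, while the arm keeps its last pose, push and grip.
It also fails if it takes over 51 s, if anything falls off the work surface, if the arm or the gripper's body presses on something with over 40 N, if the wrist force passes 120 N, or if a joint passes its speed limit or range.

ROBOT

A 6-joint arm with a two-finger parallel gripper is mounted at the origin on a cart in front of the work surface, level with it; the furniture and walls round the work are solid. World frame = base frame: x ahead of the robot, y to its left, z up, the work surface at z = 0. Lengths are in mm, angles in rad, forces in N, time in s.
With the tool pointing down it reaches from about 275 to 750 mm from the base axis. Payload 10.2 kg.
Tool frame: the origin (TCP) lies midway between the tips of the shut fingers; the grasp point (between the pads) lies 19 mm behind it (manip.grasp_offset is the distance from the TCP to the grasp point, in mm); z points along the fingers, y is the line along which they close (so a half turn about z gives the same grasp; the last joint's range is limited). The gripper opens to 85 mm and grips with 20 to 120 N. Pads are 22 mm wide; open, the fingers measure 114 mm over their backs; the gripper's body (76 mm by 85 mm) begins 54 mm behind the grasp point. The pads swing forward as they close: fully open they stand 13 mm farther back than shut.
Start: joints at [1.029, 0.313, 1.498, -0, 1.331, -0.223], TCP at [164.562, 498.548, 231.294] pointing down, gripper open.
Joint ranges: [-2.94, 2.94], [-0.97, 2.17], [0.19, 2.56], [-1.23, 4.37], [0.02, 3.11], [-2.88, 2.88]. Speed limits (rad/s): [2.39, 2.39, 3.01, 3.14, 3.14, 3.14].

INTERFACE

Orientations are given as a unit quaternion [x, y, z, w].
In Python, from rig import telemetry, read_camera, manip gives the robot as it stands. The module is installed in compiled form; this text tells all that it offers.
- The arm moves only by the shell command python3 -m crank 'ROWS' [OPENING] [FORCE]. ROWS is a JSON object whose one key "increments" holds a list that holds one entry, the list of rows, each a list of 6 numbers: the shift along the tool's x, y, z in mm, then the turn, a rotation vector about the tool's x, y, z in rad. A call has 1 to 12 rows; each row is the pose to reach, as a shift and turn from the pose commanded when the call began, along the tool's axes at that moment; what a row does not reach only later rows make up. A row lasts 1/12 s, in which the tool goes at most 41.7 mm and 7.16 degrees, less where a joint would pass 70% of its speed; a pose out of reach is approached as far as the arm can. A call with a gripper value outside its range is refused whole. OPENING is the finger opening in mm, from 0 to 85.4, set as the call begins (- or left out, the last holds). The fingers move at their own pace and stop on an object; FORCE is the grip in N (left out, the last holds). Time passes only in rows, so rows that repeat a pose let the fingers close. It gives the time, the measured TCP pose, the force, the opening and the grip force at its end, in the units of the state.
- telemetry.read_state(): the state, without advancing time (a new reading comes with each control period).
- read_camera(name): name is "scene" or "side" or "wrist"; returns a dict with "pixels" (400x640x3 uint8, red, green, blue), "fx", "fy", "cx", "cy" (pixels), "camera_from_world" (4x4, takes a point from world to camera coordinates). Camera axes: x right, y down, z forward; pixel columns grow to the right and rows downward; lengths in mm; the calibration is good to about 2 mm. A picture is of the moment at which its call begins. There is no depth.
- manip.finish_job(): hands the job in; it is judged then, once.
The state is a dict: "time": time; "joints": joint angles; "qd": joint speeds; "tau": joint torques, N m; "eef_pos": TCP position; "orientation": TCP orientation; "contact_force": force on the tool from outside, world axes, zero at the start; "wrist_torque": the same for the moment, N m; "opening": finger opening in mm; "grasp_force": force on a finger pad.
Only numpy, scipy, OpenCV 4.12 (cv2) and the standard library are available. Lean on these libraries where they do the work, as an engineer would, in place of code of your own. Each camera call takes 0.05 s, during which the arm holds its last target. There are 200 camera calls.

## Working session

There is one attempt and no reset: what is moved stays moved. The work goes in short steps, Python scripts to look and compute and a shell command to move; the robot and the scene stay as the last step left them, time stands still between calls to the robot, and variables do not carry over. Pictures are saved under pics/ and viewed, at most 10 in all, crops included, and the job is handed in when it is done.

```bash
mkdir -p pics
cat > h.py <<'E'
import numpy as np, cv2
from rig import telemetry, read_camera, manip
def ray(c,u,v):
    T=np.array(c["camera_from_world"]);R=T[:3,:3];o=-R.T@T[:3,3]
    d=R.T@np.array([(u-c["cx"])/c["fx"],(v-c["cy"])/c["fy"],1]);return o,d
def atz(c,u,v,z):
    o,d=ray(c,u,v);return o+d*(z-o[2])/d[2]
def proj(c,p):
    T=np.array(c["camera_from_world"]);q=T[:3,:3]@np.array(p)+T[:3,3]
    return np.array([c["fx"]*q[0]/q[2]+c["cx"],c["fy"]*q[1]/q[2]+c["cy"]])
def save(n,c): cv2.imwrite(n,c["pixels"][:,:,::-1])
E
python3 - <<'E'
from h import *
for n in("scene","side"):
    c=read_camera(n);save(f"pics/{n}0.png",c);print(n,ray(c,320,200))
s=telemetry.read_state();print(s)
E
```

```text
scene (array([-245.9419665 , -674.68243633,  664.30019223]), array([ 0.70713665,  0.51323332, -0.48638059]))
side (array([-880.64057545,  645.19470883,  864.95906378]), array([ 0.79964722, -0.42341415, -0.42627892]))
{'time': 0.1, 'joints': array([ 1.02856768e+00,  3.13395639e-01,  1.49833041e+00, -2.11671346e-06,
        1.33097912e+00, -2.23396025e-01]), 'qd': array([ 0.00145207, -0.00060186, -0.00227601, -0.00051151, -0.000621  ,
       -0.0007874 ]), 'tau': array([ 2.04238560e-03, -4.12896037e+01, -2.60143429e+01, -2.24256046e-04,
        3.05421381e-03,  2.38727694e-05]), 'eef_pos': array([164.46288785, 498.35054029, 230.80303864]), 'orientation': array([ 1.58741674e-01,  9.87319995e-01, -5.16379572e-04, -2.06826240e-04]), 'contact_force': array([-0.46744163,  0.92178822,  0.60888413]), 'wrist_torque': array([ 0.02716886,  0.01088935, -0.04544206]), 'grasp_force': 0.0, 'opening': 85.30890105184803}
```

View pics/scene0.png

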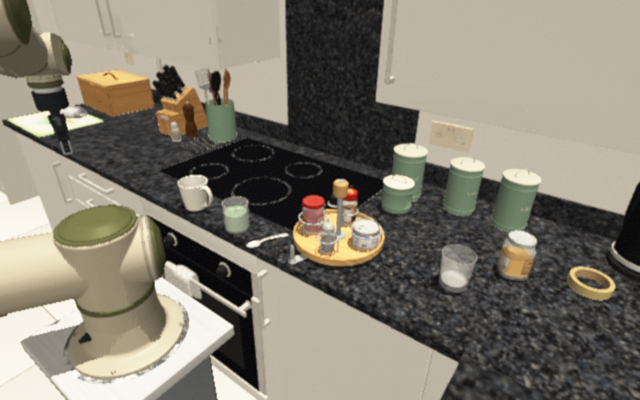

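View pics/side0.png

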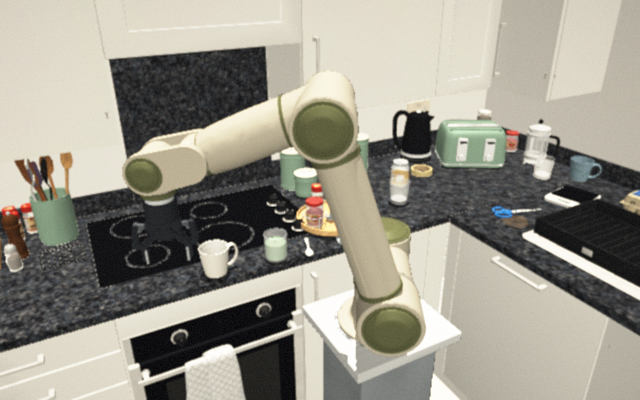

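The scene view shows the carousel around (339,236), with the knob at (341,187) and the pointer at about (292,252). The jam jar has a red lid at (313,203), the salt is near (327,235), the tin is at (366,235) and the spice jar at (350,203). I'll enlarge this area.

Run:
```python
from h import *
im=cv2.imread("pics/scene0.png")[165:280,270:400]
cv2.imwrite("pics/crop0.png",cv2.resize(im,None,fx=5,fy=5,interpolation=cv2.INTER_CUBIC))
c=read_camera("scene");print(c["fx"])
print(atz(c,341,182,197),atz(c,341,191,156), atz(c,339,235,34))
```

```text
396.41028761630764
[ 546.69762011 -166.69443726  197.        ] [ 570.07742259 -153.18867609  156.        ] [ 540.73176641 -172.75296003   34.        ]
```

View pics/crop0.png

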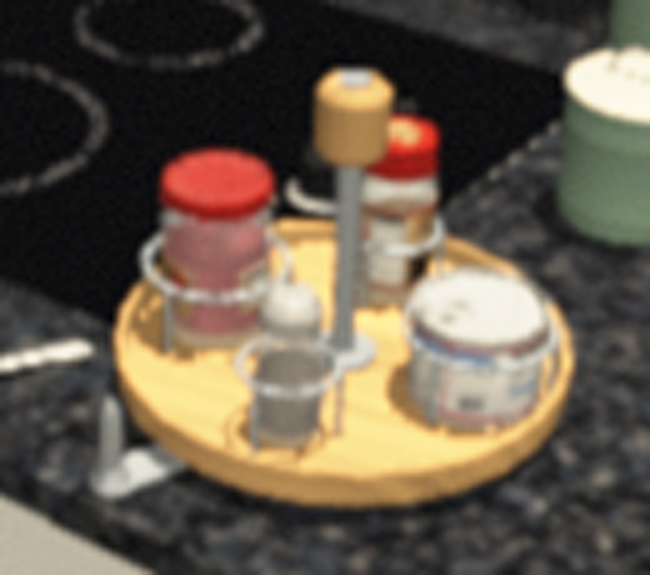

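The crop gives these pixels: jam lid centre (313.4,201), salt dome top (328.4,222), tin lid (366.4,226), spice cap (351,191), pointer tip (292,244.8), knob sides u=333 and 348.6, and rim u=293 to 385. Next I'll fit the pose from them.

```bash
cat > fit.py <<'E'
from h import *
c=read_camera("scene")
A=lambda u,v,z:atz(c,u,v,z)[:2]
knob=A(340.8,184,190); post=A(340.4,235,22)
its=dict(jam=A(313.4,201.5,117),salt=A(328.4,222.5,109),tin=A(366.4,226,78),spice=A(351,190.5,126))
tip=A(292,244.8,60)
from scipy.optimize import least_squares
def circ(p,r,z):
    t=np.linspace(0,2*np.pi,180);q=np.array([proj(c,[p[0]+r*np.cos(a),p[1]+r*np.sin(a),z]) for a in t]);return q
def res(p):
    q=circ(p,130,30);k=circ(p,20,173)
    return np.r_[q[:,0].min()-293,q[:,0].max()-385,k[:,0].min()-333,k[:,0].max()-348.6,circ(p,20,190)[:,1].min()-179.5,circ(p,20,154)[:,1].max()-198,proj(c,[*p,22])-[340.4,235],circ(p,130,10)[:,1].max()-265.5]
f=least_squares(res,[550,-165]);print(f.x,f.fun.round(1));o=f.x
print(knob,post,np.mean(list(its.values()),0))
for n,p in {**its,"tip":tip}.items():
    d=p-o;print(n,p.round(),np.hypot(*d).round(),np.degrees(np.arctan2(d[1],d[0])).round(1))
E
python3 fit.py
```

```text
[ 557.41254167 -161.7647124 ] [ 0.7 -0.3  0.9  0.1 -0.4 -0.2 -1.5 -0.4  0.9]
[ 548.33602437 -165.33168803] [ 558.21061369 -166.3690626 ] [ 554.18663196 -162.87099173]
jam [531. -88.] 78.0 109.5
salt [ 478. -178.] 81.0 -168.4
tin [ 568. -242.] 81.0 -82.2
spice [ 639. -144.] 84.0 12.5
tip [ 395. -123.] 167.0 166.5
```

Axis is at about (557,-162). The jam is at about 103°, the salt at 193° and the pointer at about 166°, so the jam needs about +63° and then −90° brings the salt round. That fits in one grip. Moving above the knob now.

```bash
python3 -m crank '{"increments":[[[-10,-9,-5,0,0,0.03],[-32,-28,-10,0,0,0.1],[-60,-52,-14,0,0,0.2],[-88,-77,-14,0,0,0.3],[-116,-101,-14,0,0,0.4],[-144,-126,-14,0,0,0.5],[-172,-150,-14,0,0,0.6],[-200,-174,-14,0,0,0.7],[-228,-199,-14,0,0,0.8],[-250,-218,-14,0,0,0.9],[-264,-230,-14,0,0,0.96],[-270,-235,-14,0,0,1.0]]]}' 85 20
```

```text
time: 1.2
eef_pos: [348.1, 188.4, 245.5]
orientation: [0.616, 0.788, 0.0, 0.0]
contact_force: [-0.8, -0.2, 0.2]
opening: 85.1
grasp_force: 0.0
```

```bash
python3 -m crank '{"increments":[[[-12,4,0,0,0,0.01],[-39,12,0,0,0,0.03],[-78,24,0,0,0,0.06],[-117,36,0,0,0,0.09],[-156,47,0,0,0,0.12],[-195,59,0,0,0,0.15],[-234,71,0,0,0,0.18],[-273,83,0,0,0,0.2],[-312,95,0,0,0,0.22],[-351,107,0,0,0,0.24],[-378,115,0,0,0,0.24],[-390,118.6,0,0,0,0.24]]]}' 85 20
python3 - <<'E'
from h import *
for n in("scene","wrist"):
    c=read_camera(n);save(f"pics/{n}1.png",c)
    print(n,[proj(c,[557.4,-161.8,z]).round() for z in(22,190)])
    if n=="scene":a=cv2.resize(c["pixels"][130:280,255:425],(680,600),interpolation=cv2.INTER_CUBIC)
s=telemetry.read_state();print(s["time"],s["eef_pos"],s["orientation"],s["joints"])
E
```

```text
time: 2.2
eef_pos: [560.2, -160.1, 244.6]
orientation: [0.704, 0.71, -0.0, -0.0]
contact_force: [-0.7, 0.8, -0.7]
opening: 85.2
grasp_force: 0.0
scene [array([339., 235.]), array([342., 182.])]
wrist [array([321., 177.]), array([318., 221.])]
2.3 [ 559.67043592 -158.51402198  244.59796974] [ 7.03584123e-01  7.10611820e-01 -1.57959128e-04 -4.45804205e-04] [-4.77276083e-01  4.31392159e-01  1.29490475e+00 -3.57662898e-05
  1.41624100e+00 -4.87209266e-01]
```

View pics/wrist1.png

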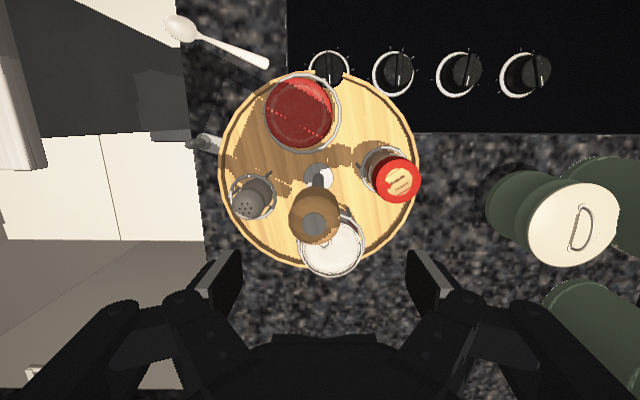

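The wrist view shows the whole carousel: rim u=219 to 420, knob top (314,222), post base (318,177), jam lid (299,112), salt top (248,205), spice cap (401,182) and pointer near (205,143). I'll enlarge this.

Run:
```python
from h import *
im=cv2.imread("pics/wrist1.png")[60:280,170:430]
cv2.imwrite("pics/crop1.png",cv2.resize(im,(780,600*11//10*1 if 0 else 600),interpolation=cv2.INTER_CUBIC))
print(780/260,600/220)
```

```text
3.0 2.727272727272727
```

View pics/crop1.png

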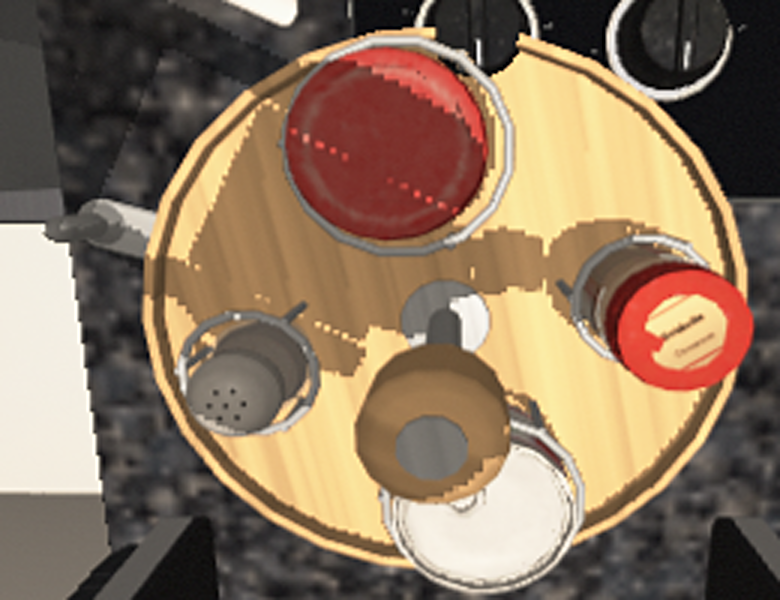

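```bash
cat > ang.py <<'E'
from h import *
c=read_camera("wrist")
def A(u,v,z): return atz(c,u,v,z)[:2]
rim=[A(219.0,150.0,34),A(419,155,34)]
o1=A(314,223.9,197);o2=A(318.7,176.2,22)
pts=dict(jam=A(299,112.1,117),salt=A(245,208.5,109),spice=A(397.7,179.5,126),tin=A(331,248.8,78),tip=A(186.7,144.3,60),pbase=A(205,141.4,8),
 rjam=A(303,113.2,64),rsalt=A(253.3,196.4,64),rspice=A(382.7,170,64),rtin=A(331,243,64))
print(o1,o2,np.mean([pts[k] for k in("jam","salt","spice","tin")],0),np.mean([pts[k] for k in("rjam","rsalt","rspice","rtin")],0))
o=(o1+o2)/2
for n,p in pts.items():
    d=p-o;print(n,p.round(1),np.hypot(*d).round(1),np.degrees(np.arctan2(d[1],d[0])).round(1)%360)
E
python3 ang.py
```

```text
[ 553.48121322 -159.32473924] [ 553.72971761 -158.11838298] [ 554.0009041  -158.26175344] [ 553.08777242 -158.01840107]
jam [536.9 -80.1] 80.4 102.0
salt [ 478.4 -176.3] 77.2 193.1
spice [ 630.6 -140.3] 79.2 13.4
tin [ 570.1 -236.4] 79.4 282.0
tip [ 402.3 -115.1] 157.5 163.9
pbase [ 402.  -115.5] 157.6 164.1
rjam [536.8 -79.7] 80.8 102.0
rsalt [ 476.2 -175.4] 79.2 192.1
rspice [ 629.  -141.8] 77.3 12.6
rtin [ 570.4 -235.1] 78.2 282.4
```

The wrist view gives the axis at (553.5,-158.7), pointer 164.0°, jam 102.1° and salt 192.6°. Centre and descend.

```bash
python3 -m crank '{"increments":[[[0,-2,4,0,0,0],[0,-4,14,0,0,0],[0,-6,26,0,0,0],[0,-6,38,0,0,0],[0,-6,50,0,0,0],[0,-6,62,0,0,0],[0,-6,74,0,0,0],[0,-6,84,0,0,0],[0,-6,90,0,0,0],[0,-6,92,0,0,0],[0,-6,92,0,0,0],[0,-6,92,0,0,0]]]}' 85 20
python3 - <<'E'
from h import *
c=read_camera("wrist");save("pics/wrist2.png",c)
s=telemetry.read_state();print(s["time"],s["eef_pos"],s["orientation"])
E
```

```text
time: 3.35
eef_pos: [553.6, -157.3, 153.9]
orientation: [0.703, 0.711, 0.0, 0.0]
contact_force: [0.7, 0.1, 0.4]
opening: 84.8
grasp_force: 0.0
3.4 [ 553.63008473 -157.42451079  153.97711627] [7.02821641e-01 7.11365878e-01 1.76669146e-04 5.45197620e-04]
```

View pics/wrist2.png

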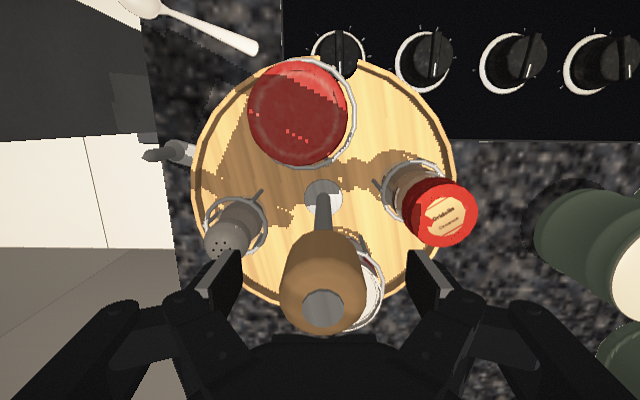

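The knob top at (323,307) lies midway between the fingers at u≈225 and 422. The grip is centred, so I'll close.

```bash
python3 -m crank '{"increments":[[[-1,0,0,0,0,0],[-1,0,0,0,0,0],[-1,0,0,0,0,0],[-1,0,0,0,0,0],[-1,0,0,0,0,0],[-1,0,0,0,0,0],[-1,0,0,0,0,0],[-1,0,0,0,0,0],[-1,0,0,0,0,0],[-1,0,0,0,0,0],[-1,0,0,0,0,0],[-1,0,0,0,0,0]]]}' 30 35
python3 - <<'E'
from h import *
s=telemetry.read_state();print({k:s[k] for k in("time","eef_pos","contact_force","wrist_torque","opening","grasp_force")})
c=read_camera("wrist");print(atz(c,323,307,197),atz(c,323,194,22))
E
```

```text
time: 4.4
eef_pos: [553.1, -158.5, 153.5]
orientation: [0.703, 0.711, -0.0, -0.0]
contact_force: [-5.4, 0.4, 4.6]
opening: 38.0
grasp_force: 36.3
{'time': 4.4, 'eef_pos': array([ 553.09009391, -158.48339276,  153.54808043]), 'contact_force': array([-5.37803121,  0.43279748,  4.57120917]), 'wrist_torque': array([-0.01219509,  0.91012027,  0.02085881]), 'opening': 38.023298080196625, 'grasp_force': 36.26853194553405}
[ 553.75738336 -161.58720747  197.        ] [ 553.17812086 -158.75756519   22.        ]
```

Gripped. Turning the carousel CCW by 61.9° (tool z −1.08 rad) in two calls.

```bash
python3 -m crank '{"increments":[[[0,0,0,0,0,-0.01],[0,0,0,0,0,-0.03],[0,0,0,0,0,-0.07],[0,0,0,0,0,-0.12],[0,0,0,0,0,-0.18],[0,0,0,0,0,-0.24],[0,0,0,0,0,-0.3],[0,0,0,0,0,-0.36],[0,0,0,0,0,-0.42],[0,0,0,0,0,-0.47],[0,0,0,0,0,-0.51],[0,0,0,0,0,-0.54]]]}'
python3 -m crank '{"increments":[[[0,0,0,0,0,-0.03],[0,0,0,0,0,-0.07],[0,0,0,0,0,-0.12],[0,0,0,0,0,-0.18],[0,0,0,0,0,-0.24],[0,0,0,0,0,-0.3],[0,0,0,0,0,-0.36],[0,0,0,0,0,-0.42],[0,0,0,0,0,-0.47],[0,0,0,0,0,-0.51],[0,0,0,0,0,-0.53],[0,0,0,0,0,-0.54]]]}'
python3 - <<'E'
from h import *
c=read_camera("wrist");cv2.imwrite("pics/wrist3.png",c["pixels"][:,:,::-1])
s=telemetry.read_state();print({k:s[k] for k in("time","eef_pos","orientation","joints","contact_force","wrist_torque")})
E
```

```text
time: 5.45
eef_pos: [551.8, -158.8, 153.6]
orientation: [0.487, 0.873, -0.001, -0.002]
contact_force: [-16.4, -1.5, 9.0]
opening: 38.1
grasp_force: 36.9
time: 6.45
eef_pos: [551.0, -159.8, 153.6]
orientation: [0.237, 0.972, -0.001, -0.003]
contact_force: [-21.2, -8.1, 10.6]
opening: 38.1
grasp_force: 37.1
{'time': 6.5, 'eef_pos': array([ 550.94926669, -159.74890038,  153.54937183]), 'orientation': array([ 0.23683753,  0.97154399, -0.00143975, -0.00286103]), 'joints': array([-0.48446743,  0.48986791,  1.44990802, -0.00447667,  1.20667135,
       -1.57543788]), 'contact_force': array([-20.35117058,  -7.14291777,  10.13738544]), 'wrist_torque': array([-0.6755394 ,  2.7825399 ,  0.08323976])}
```

View pics/wrist3.png

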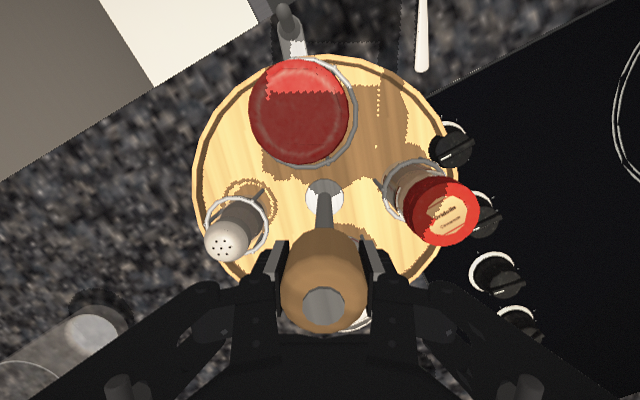

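The jam is nearly at the pointer. Pixels: lid (299,111), pointer tip ≈(285,8), pointer base ≈(292,52), post base (324,197). Measuring now.

```bash
cat > m.py <<'E'
from h import *
import json,sys
# refine jam lid by circle fit of red mask at top disc, others by given pixels
c=read_camera("wrist")
def A(u,v,z): return atz(c,u,v,z)[:2]
def rep(o,**p):
    for n,(u,v,z) in p.items():
        q=A(u,v,z);d=q-o;print(n,q.round(1),np.hypot(*d).round(1),np.degrees(np.arctan2(d[1],d[0])).round(1)%360)
E
python3 - <<'E'
from m import *
o=A(324,197,22);k=A(323.5,305,197);print(o,k)
P=dict(jam=(298.5,111,117),rjam=(304,111.5,64),tip=(284,7,60),pbase=(293,50,8),salt=(226,243,109),spice=(443,212,126),rsalt=(237,227,64),rspice=(414,190,64))
for oo in(o,np.array([552.,-158.7])): rep(oo,**P)
im=c["pixels"][0:220,180:480,::-1];cv2.imwrite("pics/crop3.png",cv2.resize(im,(750,550),interpolation=cv2.INTER_CUBIC))
E
```

```text
[ 553.54063874 -161.45194371] [ 553.3980692  -160.96362028]
jam [ 475.7 -138.4] 81.2 163.5
rjam [ 474.2 -138.1] 82.7 163.6
tip [ 403.1 -116.5] 157.0 163.4
pbase [ 418.2 -123.9] 140.5 164.5
salt [ 531.1 -230.1] 72.2 251.9
spice [572.8 -85.3] 78.6 75.8
rsalt [ 532.7 -237.7] 79.0 254.7
rspice [573.4 -85.1] 78.9 75.4
jam [ 475.7 -138.4] 78.9 165.1
rjam [ 474.2 -138.1] 80.5 165.2
tip [ 403.1 -116.5] 154.8 164.2
pbase [ 418.2 -123.9] 138.3 165.4
salt [ 531.1 -230.1] 74.4 253.7
spice [572.8 -85.3] 76.3 74.2
rsalt [ 532.7 -237.7] 81.3 256.3
rspice [573.4 -85.1] 76.7 73.8
```

View pics/crop3.png

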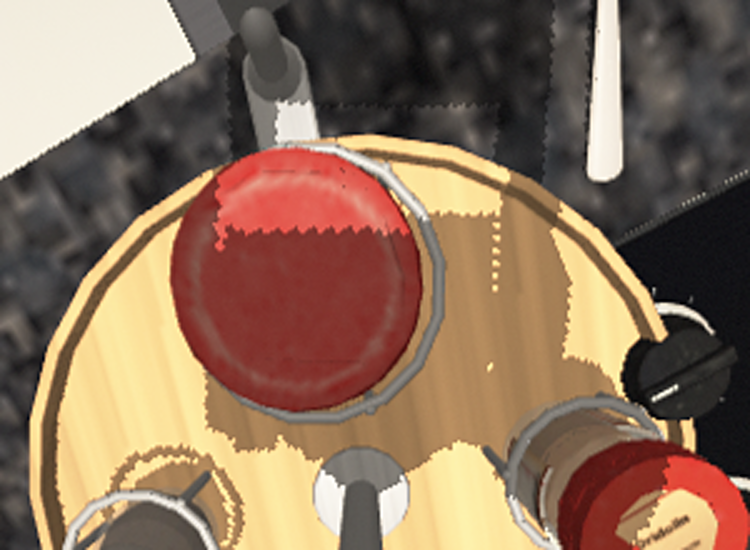

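The jam lid centre (298.8,112) lines up radially with the pointer to within about 0.5°. Holding for about 2 s.

```bash
for i in 1 2; do python3 -m crank '{"increments":[[[0,0,0,0,0,0],[0,0,0,0,0,0],[0,0,0,0,0,0],[0,0,0,0,0,0],[0,0,0,0,0,0],[0,0,0,0,0,0],[0,0,0,0,0,0],[0,0,0,0,0,0],[0,0,0,0,0,0],[0,0,0,0,0,0],[0,0,0,0,0,0],[0,0,0,0,0,0]]]}'; done
```

```text
time: 7.55
eef_pos: [551.0, -159.8, 153.6]
orientation: [0.237, 0.971, -0.001, -0.003]
contact_force: [-22.1, -6.3, 9.4]
opening: 38.4
grasp_force: 37.1
time: 8.55
eef_pos: [551.0, -159.8, 153.6]
orientation: [0.237, 0.971, -0.001, -0.003]
contact_force: [-21.3, -6.6, 10.8]
opening: 38.5
grasp_force: 37.1
```

```bash
python3 -m crank '{"increments":[[[0.3,-0.4,0,0,0,0.01],[0.6,-0.9,0,0,0,0.03],[1,-1.4,0,0,0,0.07],[1.3,-1.8,0,0,0,0.12],[1.3,-1.8,0,0,0,0.18],[1.3,-1.8,0,0,0,0.24],[1.3,-1.8,0,0,0,0.3],[1.3,-1.8,0,0,0,0.36],[1.3,-1.8,0,0,0,0.42],[1.3,-1.8,0,0,0,0.48],[1.3,-1.8,0,0,0,0.54],[1.3,-1.8,0,0,0,0.6]]]}'
python3 -m crank '{"increments":[[[0,0,0,0,0,0.06],[0,0,0,0,0,0.12],[0,0,0,0,0,0.18],[0,0,0,0,0,0.24],[0,0,0,0,0,0.3],[0,0,0,0,0,0.36],[0,0,0,0,0,0.42],[0,0,0,0,0,0.48],[0,0,0,0,0,0.54],[0,0,0,0,0,0.6],[0,0,0,0,0,0.65],[0,0,0,0,0,0.7]]]}'
python3 -m crank '{"increments":[[[0,0,0,0,0,0.05],[0,0,0,0,0,0.1],[0,0,0,0,0,0.15],[0,0,0,0,0,0.19],[0,0,0,0,0,0.23],[0,0,0,0,0,0.255],[0,0,0,0,0,0.27],[0,0,0,0,0,0.275],[0,0,0,0,0,0.275],[0,0,0,0,0,0.275],[0,0,0,0,0,0.275],[0,0,0,0,0,0.275]]]}'
python3 - <<'E'
from h import *
c=read_camera("wrist");save("pics/wrist4.png",c)
im=c["pixels"][50:290,60:380,::-1];cv2.imwrite("pics/crop4.png",cv2.resize(im,(800,600),interpolation=cv2.INTER_CUBIC))
s=telemetry.read_state();print({k:s[k] for k in("time","eef_pos","orientation","joints","contact_force","wrist_torque")})
E
```

```text
time: 9.55
eef_pos: [552.0, -158.8, 153.6]
orientation: [0.515, 0.857, 0.001, 0.0]
contact_force: [2.1, 4.4, 3.5]
opening: 38.4
grasp_force: 36.2
time: 10.55
eef_pos: [553.6, -158.6, 153.6]
orientation: [0.777, 0.629, 0.002, 0.001]
contact_force: [14.5, 3.7, -1.1]
opening: 38.0
grasp_force: 36.0
time: 11.55
eef_pos: [554.3, -158.8, 153.6]
orientation: [0.856, 0.517, 0.003, 0.002]
contact_force: [17.8, 2.7, -3.1]
opening: 38.0
grasp_force: 36.8
{'time': 11.6, 'eef_pos': array([ 554.23234522, -158.76560695,  153.56932571]), 'orientation': array([0.85568146, 0.51748941, 0.00331755, 0.00171437]), 'joints': array([-0.483877  ,  0.48914412,  1.45099995,  0.00420216,  1.19508759,
       -0.00244728]), 'contact_force': array([17.82184241,  2.47229569, -2.90466145]), 'wrist_torque': array([ 0.82601572, -1.78157644,  0.02909036])}
```

View pics/crop4.png

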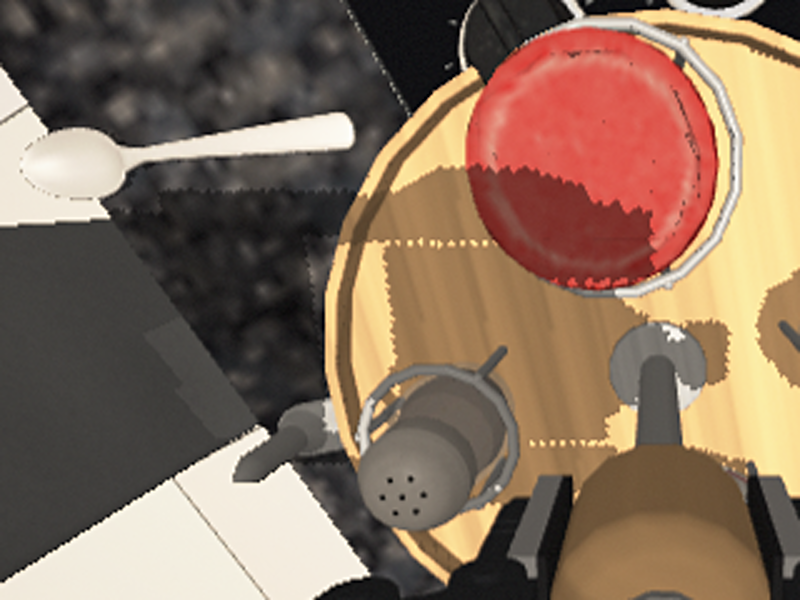

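Salt sits near the pointer. Pixels: salt holes (220.8,248), ring (235.6,224), pointer tip (154.4,242), pointer base (186,220), post base (323.2,196.8), jam (296.8,114).

Run:
```python
from m import *
o=A(323.2,196.8,22);print(o)
for oo in(o,np.array([552.8,-159.2])): rep(oo,salt=(220.8,248,110),rsalt=(235.6,224,64),jam=(296.8,114,117),rjam=(302.5,113,64),tip=(154.4,242,60),pbase=(184,221,8))
```

```text
[ 554.47683308 -161.45504589]
salt [ 481.2 -139.9] 76.4 163.6
rsalt [ 479.4 -137.4] 78.9 162.2
jam [575.9 -84.7] 79.6 74.4
rjam [576.9 -82.9] 81.7 74.1
tip [ 402.4 -118.4] 158.1 164.2
pbase [ 405.5 -118.2] 155.1 163.8
salt [ 481.2 -139.9] 74.2 164.9
rsalt [ 479.4 -137.4] 76.6 163.5
jam [575.9 -84.7] 78.0 72.8
rjam [576.9 -82.9] 80.0 72.5
tip [ 402.4 -118.4] 155.8 164.8
pbase [ 405.5 -118.2] 152.9 164.5
```

Salt is within about 0.5° of the pointer (<1 mm), and the net wrist turn of −28.3° agrees. I'll hold briefly, then hand in.

```bash
python3 -m crank '{"increments":[[[0,0,0,0,0,0],[0,0,0,0,0,0],[0,0,0,0,0,0],[0,0,0,0,0,0],[0,0,0,0,0,0],[0,0,0,0,0,0],[0,0,0,0,0,0],[0,0,0,0,0,0],[0,0,0,0,0,0],[0,0,0,0,0,0],[0,0,0,0,0,0],[0,0,0,0,0,0]]]}'
python3 -c "
from rig import manip
print(manip.finish_job())"
```

```text
time: 12.65
eef_pos: [554.2, -158.8, 153.6]
orientation: [0.856, 0.517, 0.003, 0.002]
contact_force: [19.5, 2.1, -2.5]
opening: 38.5
grasp_force: 36.8
the job is handed in; nothing more can be done
None
```

I turned the jam jar to the pointer and held it there for about 2 s, then turned the salt shaker to the pointer and handed the job in at 12.65 s with the knob still gripped; both measured within about 1° of the pointer, and nothing had tipped in the wrist-camera views.

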